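Put the bark templates away in the rack under the ledge

TASK

Use the hooked rod to catch the eye under the ledge and pull the rack out, then move every template board from the stand into the rack, one to a slot, upright and right down on the slot floor. When all are in, slide the rack fully home under the ledge and leave the rod lying flat on the green mat again, without disturbing the other things on the table.

Things in the scene. Friction and masses are not known exactly. Their poses are not given: they have to be found in the camera images.
- unit: Fixed low wooden shelf: ledge board 190 (x) by 264 mm (y), underside 85, top 99 mm above the table, on 14 mm side boards (inner faces y = +-118) and a back board; open in front. Origin on the table below the middle of the ledge's front edge; x points in under the ledge (yaw near 0), y left, z up. Between the side boards a rack slides out on the table along -x.
- rack_slide (a joint): How far the rack is pulled out, m: 0 fully home under the ledge, 0.18 fully out at its stop; it moves along -x of the unit. About 2.5 N of sliding friction; stays where it is left. Starts at 0 to 0.015. The slots are clear of the ledge from 0.165 on.
- rack: Sliding wooden rack, axes as the unit. Origin: middle of the front face of its front board (12 mm thick, 160 wide, 68 high), at table level; 70 mm in +x from the unit's origin when home. Behind the board a block x = 12 to 98, top 28 mm above the table, with 3 like slots open at the top: 74 mm long (middle x = 55), 12.5 wide at y = -50, 0, +50 mm, 22 deep, floor 6 mm above the table.
- eye (a point): Middle of the hole of the pull eye: a dark steel upright loop of 8 mm bar on the middle of the rack's front board, under the ledge at first. It lies in the x-z plane, so its hole opens left and right. This point is 14 mm in front of the board's face and 37 mm above the table; the hole reaches 14 mm from it along x and 21 mm up and down. The front upright bar's centre line is 18 mm in -x of it.
- rod: Hooked rod, lying flat: dark wooden handle 100 (x) by 30 (y) by 36 mm high, origin under its middle (on the underside), z up, 0.14 kg. From the handle an 8 mm steel shank runs along +x, axis 15 mm above the underside, to x = 140 mm, and bends square to the left: a foot along +y at x = 140 mm, centre line y = 0 to 30 mm, round end reaching 34 mm. At first the hook points away from the robot.
- mat: Green cutting mat with a white grid, fixed flat on the table, 250 (x) by 180 mm (y), 3 mm thick; origin at the centre of its underside. On the robot's left or right.
- stand: Dark wooden stand, fixed, 90 (x) by 170 mm (y), 28 mm high, with three wide upright slots 75 mm long (x), 13.5 mm wide (y), 22 mm deep (floor 6 mm above the table) at y = -55, 0, +55 mm; origin at the centre of its underside. On the side away from the mat.
- board0: Plywood template board, 70 mm long (x), 10 mm thick (y), 60 mm tall (z), origin at the centre of its underside; starts upright in a slot of the stand, leaning a few degrees at most. The boards are alike; one may be absent.
- board1: Plywood template board, 70 mm long (x), 10 mm thick (y), 60 mm tall (z), origin at the centre of its underside; starts upright in a slot of the stand, leaning a few degrees at most. The boards are alike; one may be absent.
- board2: Plywood template board, 70 mm long (x), 10 mm thick (y), 60 mm tall (z), origin at the centre of its underside; starts upright in a slot of the stand, leaning a few degrees at most. The boards are alike; one may be absent.
- mug: Bystander, not to be disturbed: white ceramic mug, 78 mm across, 88 mm tall.
- lid_disc: Bystander, not to be disturbed: round wooden lid, 76 mm across, 26 mm high.
- hoop: Bystander, not to be disturbed: shallow round bark box, 110 mm across, 28 mm high.
Things that resemble listed ones, but are neither listed nor needed, are in the scene too. What is shaped like the board0 but pink or yellow is not meant.

How it is judged:
By the outcome, as a careful person would: the job done as asked, in the order asked, and still so for the second after the job is handed in, with the robot touching nothing.
Of board0, board1, board2 only 2 to 3 are there at a start; the rules pass over those that are not, and their reading is None.
At some moment in a run one of rod may be knocked a few centimetres aside while the robot is not near it.
It also fails if it takes over 210 s, if anything falls off the work surface, if the arm or the gripper's body presses on something with over 40 N, if the wrist force passes 120 N, or if a joint passes its speed limit or range.

ROBOT

A 6-joint arm with a two-finger parallel gripper is mounted at the origin on the work surface. World frame = base frame: x ahead of the robot, y to its left, z up, the work surface at z = 0. Lengths are in mm, angles in rad, forces in N, time in s.
With the tool pointing down it reaches from about 300 to 775 mm from the base axis. Payload 14.6 kg.
Tool frame: the origin (TCP) lies on the front face of the gripper's body, between the roots of the fingers; the fingertips stand 97 mm ahead of it and the grasp point (between the pads) lies 78 mm ahead of it; z points along the fingers, y is the line along which they close (so a half turn about z gives the same grasp; the last joint's range is limited). The gripper opens to 94 mm and grips with 3 to 60 N. Pads are 16 mm wide; open, the fingers measure 119 mm over their backs; the gripper's body (75 mm by 177 mm) begins 78 mm behind the grasp point.
Start: joints at [1.272, 0.3, 1.521, -0, 1.321, -0.067], TCP at [126.35, 535.281, 302.646] pointing down, gripper open.
Joint ranges: [-3.03, 3.03], [-0.79, 2.21], [0.23, 2.52], [-1.04, 4.18], [0, 3.07], [-2.55, 2.55]. Speed limits (rad/s): [2.22, 2.22, 2.57, 3.14, 3.14, 3.14].

INTERFACE

Orientations are given as [roll, pitch, yaw] about the fixed x, y, z axes, in that order (R = Rz(yaw) Ry(pitch) Rx(roll)).
In Python, from cell import * gives the robot as it stands.
- The arm moves only by the tool carry_out, never from a script. Its arguments are lists of equal length, an entry for each row: "slide": the shift along the world's x, y, z scaled (see below), a list of three; "dr": the turn, a rotation vector about the world's x, y, z scaled (see below), a list of three; "gripper": the opening in per cent of the stroke, from 0 (shut) to 100 (fully open). A call has 1 to 10 rows; each row is the pose to reach, as a shift and turn from the pose commanded when the call began, turning the shorter way round; what a row does not reach only later rows make up. The controller multiplies each number of a shift by 0.25 m and each number of a turn by 360 degrees. A row lasts 1/12 s, in which the tool goes at most 41.7 mm and 7.16 degrees, less where a joint would pass 70% of its speed; a pose out of reach is approached as far as the arm can. A call with a number of a shift or a turn outside -1 to 1 is refused whole. A call with a gripper value outside its range is refused whole. The fingers move at their own pace and stop on an object; "newtons" is the grip in N (left out, the last holds). Time passes only in rows, so rows that repeat a pose let the fingers close. It gives the time, the measured TCP pose, the force, the opening and the grip force at its end, in the units of the state.
- read_state(): the state, without advancing time (a new reading comes with each control period).
- camera(name): name is "scene" or "top"; returns the picture (480x640x3 uint8, red, green, blue); there is no depth.
- camera_model(name): a dict with "vfov" (degrees; the focal length in pixels is half the picture's height over the tangent of half this angle, whatever the lens; pixels are square), "cx", "cy" (the principal point, pixels), "k1" (the pictures are not rectified: a ray, as slopes to the right and down, at radius r is drawn at 1 + k1 r^2 times it, then the intrinsics apply), "R" (3x3) and "t" (3): a world point X has camera coordinates R X + t. Camera axes: x right, y down, z forward; pixel columns grow to the right and rows downward; lengths in mm; the calibration is good to about 2 mm. A picture is of the moment at which its call begins. camera_model takes no time and is no camera call.
- sign_off(): hands the job in; it is judged then, once.
The state is a dict: "clock": time; "joints": joint angles; "qd": joint speeds; "effort": joint torques, N m; "eef_pos": TCP position; "eef_rot": TCP orientation; "wrist_force": force on the tool from outside, world axes, zero at the start; "moment": the same for the moment, N m; "finger_gap": finger opening in mm; "finger_force": force on a finger pad.
Only numpy, scipy, OpenCV 4.12 (cv2) and the standard library are available. Lean on these libraries where they do the work, as an engineer would, in place of code of your own. Each camera call takes 0.05 s, during which the arm holds its last target. There are 200 camera calls.

## Working session

There is one attempt and no reset: what is moved stays moved. The work goes in short steps, Python scripts to look and compute and a tool call to move; the robot and the scene stay as the last step left them, time stands still between calls to the robot, and variables do not carry over. Pictures are saved under pics/ and viewed, at most 14 in all, crops included, and the job is handed in when it is done.

Besides the shell and the picture viewer there is one more tool, called after "Request:" by a JSON object that holds its "method" and its "body". carry_out: Moves the arm, as the interface text tells. Its arguments: {"type":"object","properties":{"slide":{"type":"array","items":{"type":"array","items":{"type":"number","minimum":-1,"maximum":1}}},"dr":{"type":"array","items":{"type":"array","items":{"type":"number","minimum":-1,"maximum":1}}},"gripper":{"type":"array","items":{"type":"number"}},"newtons":{"type":"number"}},"required":["slide","dr","gripper"]}

```bash
mkdir -p pics; ls
python3 - <<'E'
from cell import *
import cv2
for n in("scene","top"):
    im=camera(n); cv2.imwrite(f"pics/{n}0.png",im[:,:,::-1]); m=camera_model(n); print(n,m)
s=read_state();print(s)
E
```

```text
pics
scene {'vfov': 57.855936554442394, 'cx': 317.7670137248244, 'cy': 238.95963162877396, 'k1': -0.06788281491911093, 'R': array([[-0.862869  ,  0.50539306,  0.00591126],
       [ 0.31509669,  0.54704267, -0.77553749],
       [-0.39518497, -0.66732464, -0.63127384]]), 't': array([ 492.57631277, -180.01107812, 1471.1020211 ])}
top {'vfov': 49.977473946418975, 'cx': 325.32858273691716, 'cy': 247.65849323499478, 'k1': -0.1143636676792667, 'R': array([[-0.004173  , -0.99998138,  0.00445256],
       [-0.9960388 ,  0.00376098, -0.08884008],
       [ 0.08882168, -0.00480565, -0.99603595]]), 't': array([  76.01748466,  611.6571914 , 1109.2131832 ])}
{'clock': 0.1, 'joints': array([ 1.27240879e+00,  3.00403150e-01,  1.52150884e+00, -2.19229888e-05,
        1.32068732e+00, -6.66183436e-02]), 'qd': array([ 0.00098099, -0.00039439, -0.00196224, -0.0013933 ,  0.00217622,
       -0.00179268]), 'effort': array([ 3.60776845e-03, -5.32643402e+01, -3.53289235e+01,  7.10548251e-02,
        2.33801227e-02, -1.57870609e-04]), 'eef_pos': array([126.31258076, 535.16462967, 302.15410904]), 'eef_rot': array([-3.14058681e+00, -4.58241171e-05,  2.90982887e+00]), 'wrist_force': array([-0.3308921 ,  0.92755306, -0.28485087]), 'moment': array([0.00358756, 0.06444851, 0.00823566]), 'finger_force': 0.0, 'finger_gap': 93.87544570222957}
```

View pics/scene0.png

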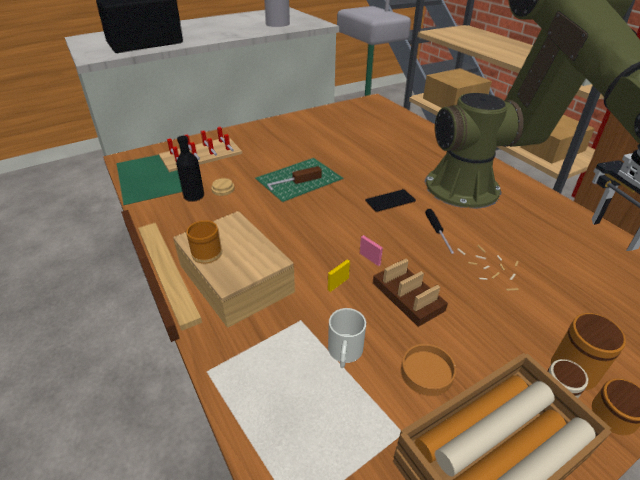

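View pics/top0.png

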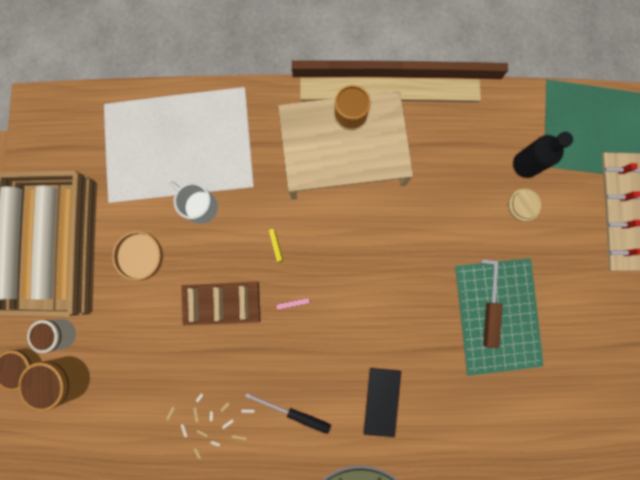

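The top view shows the unit (345,140), the rod on the mat (493,305), and the stand with 3 boards (192/217/243,303). Possible mix-ups:
- For the rod: the black screwdriver (290,410).
- For the boards: the yellow (275,245) and pink (292,304) pieces.
- For the mat: the plain green sheet (590,130).

I choose the dark-handled hook on the gridded mat and the three plywood boards in the stand. Next is a close crop to check.

```bash
cat > h.py <<'E'
from cell import *
import cv2, numpy as np
def cam(n):
    m=camera_model(n); f=240/np.tan(np.radians(m['vfov']/2)); return m,f
def pix(n,P):
    m,f=cam(n); c=np.atleast_2d(P)@m['R'].T+m['t']; s=c[:,:2]/c[:,2:]; r2=(s**2).sum(1,keepdims=True)
    return s*(1+m['k1']*r2)*f+[m['cx'],m['cy']]
def world(n,uv,z):
    m,f=cam(n); d=(np.atleast_2d(uv)-[m['cx'],m['cy']])/f; s=d.copy()
    for _ in range(20): s=d/(1+m['k1']*(s**2).sum(1,keepdims=True))
    D=np.c_[s,np.ones(len(s))]@m['R']; C=-m['R'].T@m['t']
    return C+D*((z-C[2])/D[:,2])[:,None]
def crop(im,x,y,w,h,k):
    return cv2.resize(im[y:y+h,x:x+w],None,fx=k,fy=k,interpolation=cv2.INTER_CUBIC)
def st():
    s=read_state(); print({k:np.round(s[k],3) for k in('clock','eef_pos','eef_rot','wrist_force','finger_gap','finger_force','joints')})
E
python3 - <<'E'
from h import *
im=cv2.imread('pics/top0.png')
a=crop(im,450,250,100,130,4) # rod
b=crop(im,175,270,100,65,4)
c=crop(im,270,80,150,125,4)
out=np.zeros((600,800,3),np.uint8)
out[:520,:400]=a; out[:260,400:]=b
out[280:280+267,400:720]=cv2.resize(crop(im,270,80,150,125,1),(320,267),interpolation=cv2.INTER_CUBIC)
cv2.imwrite('pics/c1.png',out)
E
```

```text
(no output)
```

View pics/c1.png

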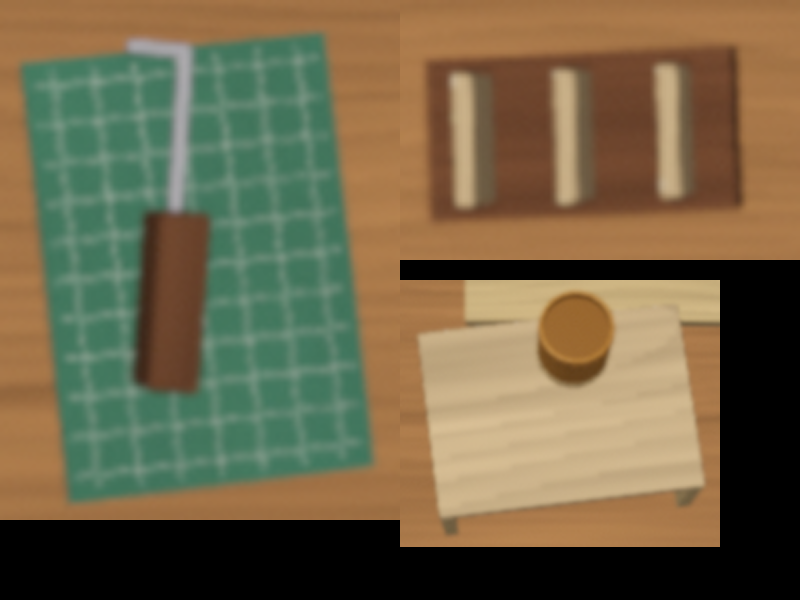

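```bash
cat > p.py <<'E'
from h import *
def T(name,pts,z,ox,oy,k,sx,sy):
    p=np.array(pts,float); uv=np.c_[ox+(p[:,0]-sx+.5)/k-.5,oy+(p[:,1]-sy+.5)/k-.5]; w=world('top',uv,z)[:,:2]
    print(name,np.round(w,1).tolist(),'mean',np.round(w.mean(0),1)); return w
ang=lambda a,b:np.degrees(np.arctan2(b[1]-a[1],b[0]-a[0]))
if __name__=='__main__':
    m,_=cam('top');print(-m['R'].T@m['t'])
    w=T('handle FL FR BR BL',[(157,213),(209,214),(198,392),(146,389)],39,450,250,4,0,0);print(ang(w[3],w[0]),ang(w[2],w[1]))
    w=T('corner,tip,shankroot',[(187,47),(130,45),(176,211)],18,450,250,4,0,0);print(ang(w[2],w[0]))
    w=T('mat',[(22,64),(325,34),(373,464),(68,502)],3,450,250,4,0,0);print(ang(w[3],w[0]),ang(w[2],w[1]))
    w=T('ledge FL FR BR BL',[(440,517),(704,487),(678,306),(418,333)],99,270,80,320/150,400,280);print(ang(w[1],w[0])-90,ang(w[0],w[3]),ang(w[1],w[2]),(w[0]+w[1])/2)
    w=T('stand',[(428,60),(736,47),(742,207),(433,220)],28,175,270,4,400,0);print(ang(w[3],w[0]),ang(w[1],w[0])-90)
    for i,q in enumerate([[(451,73),(475,73),(477,207),(454,208)],[(551,68),(577,68),(579,205),(556,206)],[(655,64),(679,64),(683,198),(659,199)]]):
        w=T('b%d'%i,q,66,175,270,4,400,0);print(ang(w[3],w[0]),ang(w[2],w[1]))
E
python3 p.py
```

```text
[ 511.02933364   79.04613574 1158.81741104]
handle FL FR BR BL [[487.9, -284.7], [487.0, -314.1], [389.9, -305.7], [392.1, -276.6]] mean [ 439.2 -295.3]
-4.878652124823069 -4.921205503884122
corner,tip,shankroot [[580.3, -311.5], [581.6, -278.6], [488.4, -302.5]] mean [ 550.1 -297.5]
-5.574381332001545
mat [[572.1, -220.5], [588.2, -398.6], [342.8, -420.3], [325.9, -242.2]] mean [ 457.2 -320.4]
5.051358952463761 5.059930677573136
ledge FL FR BR BL [[725.1, 150.5], [754.7, -109.7], [941.8, -88.4], [913.3, 173.6]] mean [833.7  31.5]
6.490726119796349 6.998809332830262 6.47077658934247 [739.89281159  20.39897542]
stand [[531.1, 391.4], [538.1, 220.4], [450.7, 216.7], [443.2, 387.4]] mean [490.8 304. ]
2.5879459157631093 2.3477294905102895
b0 [[523.5, 368.3], [523.5, 355.3], [452.5, 353.4], [451.9, 365.8]] mean [487.8 360.7]
2.0204184481516174 1.553898784323927
b1 [[526.2, 314.4], [526.2, 300.5], [453.7, 298.8], [453.1, 311.0]] mean [489.8 306.2]
2.6555176087186276 1.35803217571466
b2 [[528.2, 258.7], [528.2, 245.9], [457.5, 243.4], [456.9, 256.1]] mean [492.7 251.1]
2.0898837312648015 2.059071300881954
```

Confirmed in the crop: the hooked rod has its foot to the left, the three boards are plywood, and the jar stands on the ledge. Moving toward the rod now.

Request:
{"method": "carry_out", "body": {"slide": [[1,-1,0],[1,-1,0],[1,-1,0],[1,-1,0],[1,-1,0],[1,-1,0],[1,-1,0],[1,-1,0],[1,-1,0],[1,-1,0]], "dr": [[0,0,0.0228],[0,0,0.0228],[0,0,0.0228],[0,0,0.0228],[0,0,0.0228],[0,0,0.0228],[0,0,0.0228],[0,0,0.0228],[0,0,0.0228],[0,0,0.0228]], "gripper": [100,100,100,100,100,100,100,100,100,100], "newtons": 40}}

```text
clock: 0.93
eef_pos: [378.6, 282.5, 302.4]
eef_rot: [-3.141, -0.0, 3.049]
wrist_force: [-0.2, 0.3, 0.1]
finger_gap: 94.0
finger_force: 0.0
```

Request:
{"method": "carry_out", "body": {"slide": [[0.24,-1,0],[0.24,-1,0],[0.24,-1,0],[0.24,-1,0],[0.24,-1,0],[0.24,-1,0],[0.24,-1,0],[0.24,-1,0]], "dr": [[0,0,0],[0,0,0],[0,0,0],[0,0,0],[0,0,0],[0,0,0],[0,0,0],[0,0,0]], "gripper": [100,100,100,100,100,100,100,100]}}

```text
clock: 1.6
eef_pos: [436.5, 33.8, 302.4]
eef_rot: [-3.142, -0.001, 3.05]
wrist_force: [-1.5, 0.9, 0.3]
finger_gap: 93.8
finger_force: 0.0
```

Request:
{"method": "carry_out", "body": {"slide": [[0,-1,-0.4],[0,-1,-0.4],[0,-1,-0.4],[0,-1,-0.4],[0,-1,-0.4],[0,-1,-0.4],[0,-1,-0.4],[0,-1,-0.4],[0,-1,-0.4],[0,-1,-0.4]], "dr": [[0,0,0],[0,0,0],[0,0,0],[0,0,0],[0,0,0],[0,0,0],[0,0,0],[0,0,0],[0,0,0],[0,0,0]], "gripper": [100,100,100,100,100,100,100,100,100,100]}}

```text
clock: 2.43
eef_pos: [436.9, -213.0, 202.9]
eef_rot: [3.141, 0.0, 3.054]
wrist_force: [0.0, 0.3, 0.5]
finger_gap: 93.4
finger_force: 0.0
```

Request:
{"method": "carry_out", "body": {"slide": [[0.011,-0.16,0],[0.011,-0.322,0],[0.011,-0.322,-0.1],[0.011,-0.322,-0.2],[0.011,-0.322,-0.3],[0.011,-0.322,-0.39],[0.011,-0.322,-0.39]], "dr": [[0,0,0],[0,0,0],[0,0,0],[0,0,0],[0,0,0],[0,0,0],[0,0,0]], "gripper": [100,100,100,100,100,100,100]}}

```text
clock: 3.02
eef_pos: [438.7, -292.7, 102.2]
eef_rot: [3.139, -0.004, 3.055]
wrist_force: [-0.3, 1.2, -0.4]
finger_gap: 93.7
finger_force: 0.0
```

Request:
{"method": "carry_out", "body": {"slide": [[0,0,0],[0,0,0],[0,0,0],[0,0,0],[0,0,0],[0,0,0],[0,0,0],[0,0,0],[0,0,0],[0,0,0]], "dr": [[0,0,0],[0,0,0],[0,0,0],[0,0,0],[0,0,0],[0,0,0],[0,0,0],[0,0,0],[0,0,0],[0,0,0]], "gripper": [0,0,0,0,0,0,0,0,0,0]}}

```text
clock: 3.85
eef_pos: [439.1, -295.3, 105.2]
eef_rot: [-3.141, -0.0, 3.053]
wrist_force: [-1.1, -1.4, 0.9]
finger_gap: 30.9
finger_force: 0.3
```

Request:
{"method": "carry_out", "body": {"slide": [[0,0,0.1],[0,0,0.2],[0,0,0.3],[0,0,0.4],[0,0,0.4]], "dr": [[0,0,0],[0,0,0],[0,0,0],[0,0,0],[0,0,0]], "gripper": [0,0,0,0,0]}}

```text
clock: 4.27
eef_pos: [440.1, -296.0, 209.6]
eef_rot: [-3.138, 0.005, 3.053]
wrist_force: [1.2, 0.1, -1.2]
finger_gap: 29.7
finger_force: 40.0
```

Run:
```python
from h import *
im=camera('top')[:,:,::-1]; cv2.imwrite('pics/t1.png',im); cv2.imwrite('pics/t1c.png',crop(im,430,220,130,140,4)); st()
```

```text
{'clock': np.float64(4.317), 'eef_pos': array([ 439.59 , -295.602,  207.112]), 'eef_rot': array([-3.139e+00,  3.000e-03,  3.053e+00]), 'wrist_force': array([ 0.622,  0.483, -1.186]), 'finger_gap': np.float64(29.667), 'finger_force': np.float64(39.968), 'joints': array([-0.661,  0.354,  1.685, -0.   ,  1.098, -2.143])}
```

View pics/t1c.png

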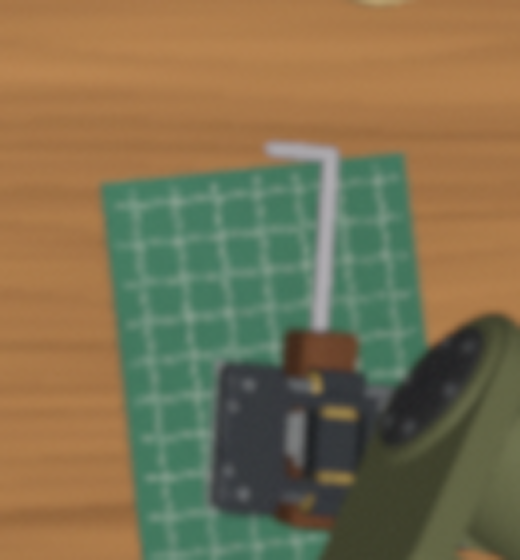

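The rod is held: corner at crop (333,153), foot tip (267,149), shank root (320,328).

Run:
```python
from p import *
w=T('corner tip root',[(332,154),(267,149),(320,328)],120,430,220,4,0,0); print(ang(w[2],w[0]),np.round(w[:2]-[439.6,-295.6],1))
# expected, TCP at rod origin
a=np.radians(-5.1);R=np.array([[np.cos(a),-np.sin(a)],[np.sin(a),np.cos(a)]])
print(R@[140,0],R@[140,34])
# unit targets: foot centre at unit x, rod shank y
a=np.radians(6.6);R=np.array([[np.cos(a),-np.sin(a)],[np.sin(a),np.cos(a)]]); o=np.array([740,20.4])
for n,x,y in[('outside',-110-140,-45),('in',40-140,-45),('touch',66-140,-45)]: print(n,o+R@[x,y])
```

```text
corner tip root [[580.6, -311.2], [583.4, -276.8], [491.5, -302.0]] mean [ 551.8 -296.7]
-5.85900289267086 [[141.  -15.6]
 [143.8  18.8]]
[139.44574916 -12.44520156] [142.46815525  21.42019466]
outside [496.82898037 -53.03606208]
in [645.83489521 -35.7954895 ]
touch [671.66258712 -32.80712359]
```

Request:
{"method": "carry_out", "body": {"slide": [[0.232,0.961,0],[0.232,0.961,0],[0.232,0.961,0],[0.232,0.961,0],[0.232,0.961,0],[0.232,0.961,0],[0.232,0.961,-0.15],[0.232,0.961,-0.25],[0.232,0.961,-0.324],[0.232,0.961,-0.324]], "dr": [[0,0,0.0339],[0,0,0.0339],[0,0,0.0339],[0,0,0.0339],[0,0,0.0339],[0,0,0.0339],[0,0,0.0339],[0,0,0.0339],[0,0,0.0339],[0,0,0.0339]], "gripper": [0,0,0,0,0,0,0,0,0,0]}}

```text
clock: 5.15
eef_pos: [495.0, -54.3, 119.6]
eef_rot: [3.139, -0.007, -3.017]
wrist_force: [-0.0, 0.4, -1.4]
finger_gap: 29.8
finger_force: 40.0
```

Run:
```python
from h import *
im=camera('top')[:,:,::-1]; cv2.imwrite('pics/t2.png',im); cv2.imwrite('pics/t2c.png',crop(im,270,80,180,140,4)); st()
```

```text
{'clock': np.float64(5.2), 'eef_pos': array([495.971, -54.686, 121.916]), 'eef_rot': array([ 3.14 , -0.005, -3.017]), 'wrist_force': array([-0.71 , -0.459, -0.527]), 'finger_gap': np.float64(29.838), 'finger_force': np.float64(39.967), 'joints': array([-0.183,  0.426,  1.822,  0.   ,  0.899, -1.879])}
```

View pics/t2c.png

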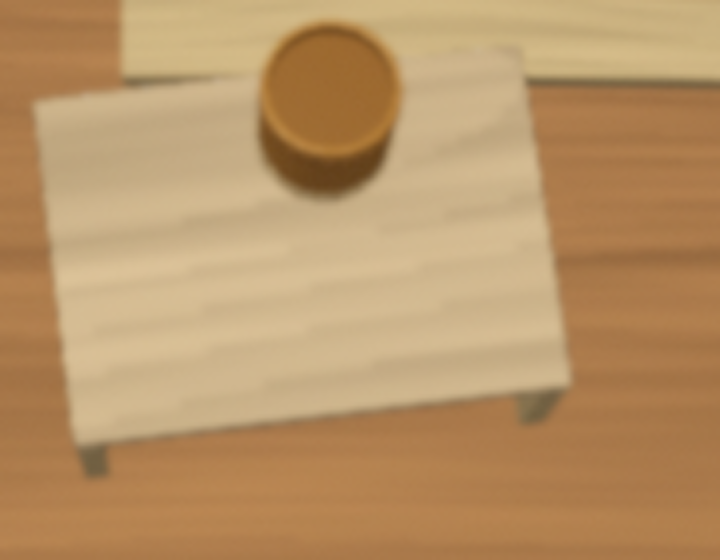

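The ledge corners are sharper here: FL (76,446), FR (570,385), BR (520,47), BL (34,102). The hook lies just below the crop.

Run:
```python
from p import *
w=T('ledge',[(76,445),(570,385),(520,47),(34,102)],99,270,80,4,0,0);print(ang(w[1],w[0])-90,ang(w[2],w[3])-90,ang(w[0],w[3]),ang(w[1],w[2]),(w[0]+w[1])/2,(w[2]+w[3])/2)
im=cv2.imread('pics/t2.png'); cv2.imwrite('pics/t2d.png',crop(im,330,180,90,90,6))
print(pix('top',[[636,-38,37]]))
```

```text
ledge [[725.0, 150.2], [756.6, -109.5], [943.0, -87.6], [912.1, 173.6]] mean [834.2  31.7]
6.941278686382233 6.751481690236247 7.155975925297032 6.705093188048906 [740.79936871  20.34410144] [927.53508551  43.04431304]
[[376.13599904 236.15402579]]
```

View pics/t2d.png

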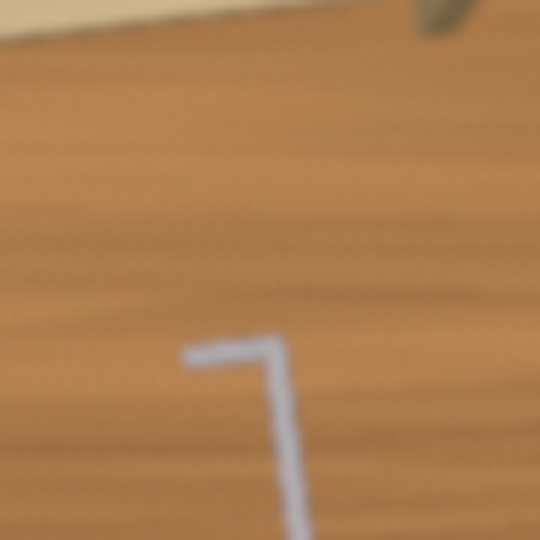

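Hook corner at (275,347), tip (184,357), well clear in front of the unit.

Run:
```python
from p import *
w=T('c,tip,sh',[(275,347),(184,357),(300,530)],37,330,180,6,0,0); print(ang(w[2],w[0]),ang(w[0],w[1])-90)
a=np.radians(6.85);R=np.array([[np.cos(a),-np.sin(a)],[np.sin(a),np.cos(a)]]); o=np.array([740.6,20.4])
print('unit frame',(w-o)@R, 'dir',R)
```

```text
c,tip,sh [[633.2, -36.4], [629.7, -3.0], [566.2, -44.7]] mean [609.7 -28. ]
7.042876165021156 6.096699703250081
unit frame [[-113.38823531  -43.566876  ]
 [-112.94695039  -10.00481983]
 [-180.9078605   -43.7941698 ]] dir [[ 0.9928618  -0.11927045]
 [ 0.11927045  0.9928618 ]]
```

Request:
{"method": "carry_out", "body": {"slide": [[0.0,-0.012,0],[0.15,0.006,0],[0.3,0.024,0],[0.45,0.042,0],[0.55,0.054,0],[0.625,0.063,0],[0.625,0.063,0],[0.625,0.063,0]], "dr": [[0,0,0],[0,0,0],[0,0,0],[0,0,0],[0,0,0],[0,0,0],[0,0,0],[0,0,0]], "gripper": [0,0,0,0,0,0,0,0]}}

```text
clock: 5.87
eef_pos: [653.7, -39.5, 124.9]
eef_rot: [-3.141, 0.001, -3.017]
wrist_force: [-0.8, 0.0, -0.3]
finger_gap: 29.9
finger_force: 40.0
```

Request:
{"method": "carry_out", "body": {"slide": [[0.012,0.0014,0],[0.024,0.0029,0],[0.036,0.0043,0],[0.048,0.0057,0],[0.06,0.0072,0],[0.072,0.0086,0],[0.072,0.0086,0],[0.072,0.0086,0]], "dr": [[0,0,0],[0,0,0],[0,0,0],[0,0,0],[0,0,0],[0,0,0],[0,0,0],[0,0,0]], "gripper": [0,0,0,0,0,0,0,0]}}

```text
clock: 6.53
eef_pos: [671.4, -37.0, 124.0]
eef_rot: [3.142, -0.0, -3.017]
wrist_force: [-0.1, -0.4, -0.9]
finger_gap: 29.6
finger_force: 40.0
```

Request:
{"method": "carry_out", "body": {"slide": [[0.006,0.0007,0],[0.012,0.0014,0],[0.016,0.002,0],[0.016,0.002,0],[0.016,0.002,0]], "dr": [[0,0,0],[0,0,0],[0,0,0],[0,0,0],[0,0,0]], "gripper": [0,0,0,0,0]}}

```text
clock: 6.95
eef_pos: [674.0, -37.1, 123.5]
eef_rot: [3.141, -0.005, -3.018]
wrist_force: [-13.8, -3.3, 2.5]
finger_gap: 29.9
finger_force: 40.0
```

Contact at home confirmed: 13.8 N at the stop. Backing off 10 mm and moving left through the eye.

Request:
{"method": "carry_out", "body": {"slide": [[-0.022,-0.0027,0],[-0.045,-0.0054,0],[-0.045,-0.0054,0],[-0.048,0.018,0],[-0.051,0.042,0],[-0.054,0.065,0],[-0.057,0.088,0],[-0.059,0.11,0],[-0.059,0.11,0],[-0.059,0.11,0]], "dr": [[0,0,0],[0,0,0],[0,0,0],[0,0,0],[0,0,0],[0,0,0],[0,0,0],[0,0,0],[0,0,0],[0,0,0]], "gripper": [0,0,0,0,0,0,0,0,0,0]}}

```text
clock: 7.78
eef_pos: [660.6, -8.6, 124.2]
eef_rot: [-3.142, 0.0, -3.016]
wrist_force: [0.0, -0.7, -1.2]
finger_gap: 29.7
finger_force: 40.0
```

Request:
{"method": "carry_out", "body": {"slide": [[-0.04,-0.0048,0],[-0.08,-0.0095,0],[-0.12,-0.0143,0],[-0.16,-0.019,0],[-0.2,-0.024,0],[-0.24,-0.029,0],[-0.28,-0.0335,0],[-0.32,-0.038,0],[-0.36,-0.043,0],[-0.397,-0.0477,0]], "dr": [[0,0,0],[0,0,0],[0,0,0],[0,0,0],[0,0,0],[0,0,0],[0,0,0],[0,0,0],[0,0,0],[0,0,0]], "gripper": [0,0,0,0,0,0,0,0,0,0]}}

```text
clock: 8.62
eef_pos: [561.2, -21.3, 124.3]
eef_rot: [-3.141, 0.001, -3.017]
wrist_force: [3.2, 0.1, -3.0]
finger_gap: 30.1
finger_force: 40.0
```

Request:
{"method": "carry_out", "body": {"slide": [[-0.04,-0.0048,0],[-0.08,-0.0095,0],[-0.12,-0.0143,0],[-0.16,-0.019,0],[-0.2,-0.024,0],[-0.24,-0.029,0],[-0.28,-0.0335,0],[-0.31,-0.037,0],[-0.34,-0.0406,0],[-0.34,-0.0406,0]], "dr": [[0,0,0],[0,0,0],[0,0,0],[0,0,0],[0,0,0],[0,0,0],[0,0,0],[0,0,0],[0,0,0],[0,0,0]], "gripper": [0,0,0,0,0,0,0,0,0,0]}}

```text
clock: 9.45
eef_pos: [475.5, -31.4, 124.3]
eef_rot: [3.142, -0.0, -3.017]
wrist_force: [-0.5, -0.2, -2.1]
finger_gap: 29.8
finger_force: 40.0
```

Request:
{"method": "carry_out", "body": {"slide": [[-0.008,-0.001,0],[-0.016,-0.002,0],[-0.024,-0.003,0],[-0.024,-0.003,0]], "dr": [[0,0,0],[0,0,0],[0,0,0],[0,0,0]], "gripper": [0,0,0,0]}}

```text
clock: 9.78
eef_pos: [470.6, -31.9, 124.3]
eef_rot: [-3.141, 0.001, -3.017]
wrist_force: [4.5, 0.8, -1.3]
finger_gap: 29.9
finger_force: 40.0
```

Run:
```python
from h import *
im=camera('top')[:,:,::-1]; cv2.imwrite('pics/t3.png',im); cv2.imwrite('pics/t3c.png',crop(im,280,160,150,130,5)); st()
```

```text
{'clock': np.float64(9.833), 'eef_pos': array([470.598, -31.911, 124.233]), 'eef_rot': array([-3.141e+00,  1.000e-03, -3.017e+00]), 'wrist_force': array([ 3.797,  0.482, -1.69 ]), 'finger_gap': np.float64(29.865), 'finger_force': np.float64(39.998), 'joints': array([-0.145,  0.37 ,  1.898,  0.   ,  0.872, -1.841])}
```

View pics/t3c.png

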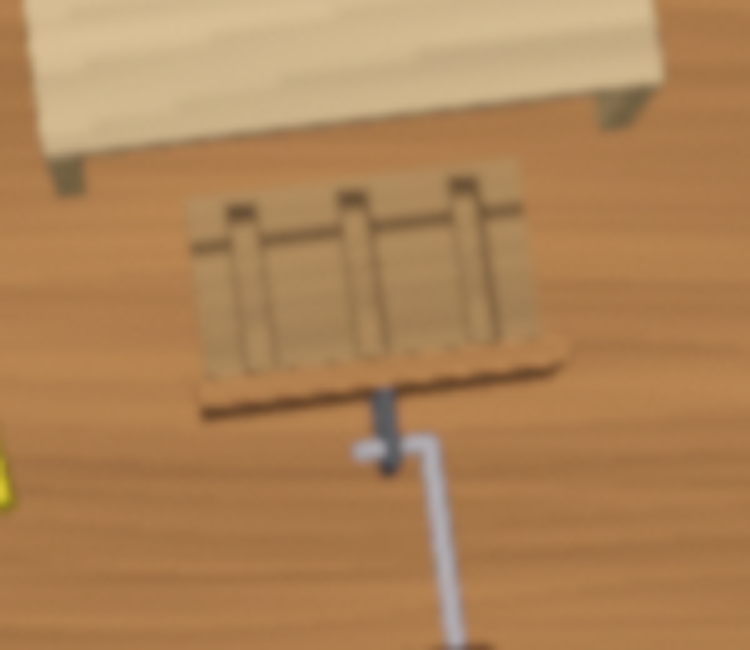

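The foot is through the eye (388,450) and the rack is out. Back ends of the three slots: (242,206), (353,191), (463,178).

Run:
```python
from p import *
a=np.radians(6.85);R=np.array([[np.cos(a),-np.sin(a)],[np.sin(a),np.cos(a)]]); o=np.array([740.6,20.4])
U=lambda w:print(np.round((w-o)@R,1).tolist())
w=T('slotback',[(242,206),(353,191),(463,178)],28,280,160,5,0,0);U(w);print(ang(w[2],w[0])-90)
w=T('block back corners',[(188,203),(519,160)],28,280,160,5,0,0);U(w);print(ang(w[1],w[0])-90)
w=T('slot mids front',[(258,370),(370,352),(485,340)],28,280,160,5,0,0);U(w)
w=T('board top front edge',[(205,408),(558,370)],68,280,160,5,0,0);U(w);print(ang(w[1],w[0])-90)
w=T('foot corner,tip',[(428,443),(352,453)],37,280,160,5,0,0);U(w)
```

```text
slotback [[716.5, 67.2], [723.2, 17.7], [729.0, -31.5]] mean [722.9  17.8]
[[-18.3, 49.3], [-17.6, -0.6], [-17.7, -50.1]]
7.185250862715137
block back corners [[718.0, 91.2], [737.1, -56.7]] mean [727.5  17.3]
[[-14.0, 73.0], [-12.7, -76.1]]
7.376715582619113
slot mids front [[643.0, 60.5], [650.9, 10.9], [656.1, -40.2]] mean [650.   10.4]
[[-92.1, 51.4], [-90.2, 1.2], [-91.2, -50.1]]
board top front edge [[622.1, 83.8], [637.9, -67.1]] mean [630.    8.3]
[[-110.0, 77.1], [-112.4, -74.7]]
5.973412953707964
foot corner,tip [[609.5, -13.6], [605.3, 19.7]] mean [607.4   3. ]
[[-134.2, -18.2], [-134.4, 15.4]]
```

Request:
{"method": "carry_out", "body": {"slide": [[0.018,0.002,0],[0.036,0.0043,0],[0.036,0.0043,0],[0.042,-0.04,0],[0.047,-0.085,0],[0.052,-0.131,0],[0.052,-0.131,0],[-0.06,-0.145,0],[-0.186,-0.16,0],[-0.186,-0.16,0]], "dr": [[0,0,0],[0,0,0],[0,0,0],[0,0,0],[0,0,0],[0,0,0],[0,0,0],[0,0,0],[0,0,0],[0,0,0]], "gripper": [0,0,0,0,0,0,0,0,0,0]}}

```text
clock: 10.67
eef_pos: [419.5, -72.1, 123.2]
eef_rot: [3.14, -0.004, -3.018]
wrist_force: [-0.4, 0.2, -1.4]
finger_gap: 30.0
finger_force: 40.0
```

Request:
{"method": "carry_out", "body": {"slide": [[0,0,0.15],[0,-0.05,0.32],[-0.035,-0.9,0.32],[-0.035,-0.9,0.32],[-0.035,-0.9,0.32],[-0.035,-0.9,0.32],[-0.035,-0.9,0.32],[-0.035,-0.9,0.32],[-0.035,-0.9,0.32],[-0.035,-0.9,0.32]], "dr": [[0,0,0],[0,0,0],[0,0,-0.0339],[0,0,-0.0339],[0,0,-0.0339],[0,0,-0.0339],[0,0,-0.0339],[0,0,-0.0339],[0,0,-0.0339],[0,0,-0.0339]], "gripper": [0,0,0,0,0,0,0,0,0,0]}}

```text
clock: 11.5
eef_pos: [414.8, -296.7, 203.8]
eef_rot: [3.141, -0.001, 3.052]
wrist_force: [0.6, -0.3, -0.5]
finger_gap: 29.2
finger_force: 40.0
```

Request:
{"method": "carry_out", "body": {"slide": [[0,0,-0.1],[0,0,-0.2],[0,0,-0.3],[0,0,-0.36],[0,0,-0.38],[0,0,-0.392],[0,0,-0.392],[0,0,-0.392]], "dr": [[0,0,0],[0,0,0],[0,0,0],[0,0,0],[0,0,0],[0,0,0],[0,0,0],[0,0,0]], "gripper": [0,0,0,0,0,0,0,0]}}

```text
clock: 12.17
eef_pos: [415.6, -296.7, 107.2]
eef_rot: [-3.141, 0.001, 3.054]
wrist_force: [-0.3, 0.8, -0.6]
finger_gap: 29.6
finger_force: 40.0
```

Request:
{"method": "carry_out", "body": {"slide": [[0,0,0],[0,0,0],[0,0,0],[0,0,0],[0,0,0.12],[0,0,0.3],[0,0,0.45],[0,0,0.6],[0,0,0.6],[0,0,0.6]], "dr": [[0,0,0],[0,0,0],[0,0,0],[0,0,0],[0,0,0],[0,0,0],[0,0,0],[0,0,0],[0,0,0],[0,0,0]], "gripper": [100,100,100,100,100,100,100,100,100,100]}}

```text
clock: 13.0
eef_pos: [415.4, -297.2, 258.0]
eef_rot: [-3.139, 0.003, 3.053]
wrist_force: [-0.2, -0.6, -1.4]
finger_gap: 92.5
finger_force: 0.0
```

Request:
{"method": "carry_out", "body": {"slide": [[0.16,1,0],[0.16,1,0],[0.16,1,0],[0.16,1,0],[0.16,1,0],[0.16,1,0],[0.16,1,0],[0.16,1,0]], "dr": [[0,0,0.0203],[0,0,0.0203],[0,0,0.0203],[0,0,0.0203],[0,0,0.0203],[0,0,0.0203],[0,0,0.0203],[0,0,0.0203]], "gripper": [43,43,43,43,43,43,43,43]}}

```text
clock: 13.67
eef_pos: [454.9, -45.0, 254.9]
eef_rot: [3.141, -0.002, -3.099]
wrist_force: [0.1, 0.3, 0.3]
finger_gap: 44.1
finger_force: 0.0
```

Request:
{"method": "carry_out", "body": {"slide": [[0,0.8,0],[0,0.8,0],[0,0.8,0],[0,0.8,0],[0,0.8,0],[0,0.8,0],[0,0.8,0],[0,0.8,0]], "dr": [[0,0,0],[0,0,0],[0,0,0],[0,0,0],[0,0,0],[0,0,0],[0,0,0],[0,0,0]], "gripper": [43,43,43,43,43,43,43,43]}}

```text
clock: 14.33
eef_pos: [455.2, 151.8, 255.4]
eef_rot: [-3.141, -0.001, -3.104]
wrist_force: [0.5, 0.2, 1.2]
finger_gap: 40.4
finger_force: 0.0
```

Run:
```python
from h import *
im=camera('top')[:,:,::-1]; cv2.imwrite('pics/t4.png',im)
a=crop(im,450,250,100,130,4); b=crop(im,175,260,100,75,4)
out=np.zeros((520,800,3),np.uint8); out[:,:400]=a; out[:300,400:]=b
cv2.imwrite('pics/t4c.png',out); st()
```

```text
{'clock': np.float64(14.383), 'eef_pos': array([455.32 , 151.53 , 255.589]), 'eef_rot': array([-3.141e+00, -1.000e-03, -3.104e+00]), 'wrist_force': array([0.47 , 0.469, 0.034]), 'finger_gap': np.float64(40.447), 'finger_force': np.float64(0.0), 'joints': array([ 0.245,  0.191,  1.771, -0.   ,  1.18 , -1.363])}
```

View pics/t4c.png

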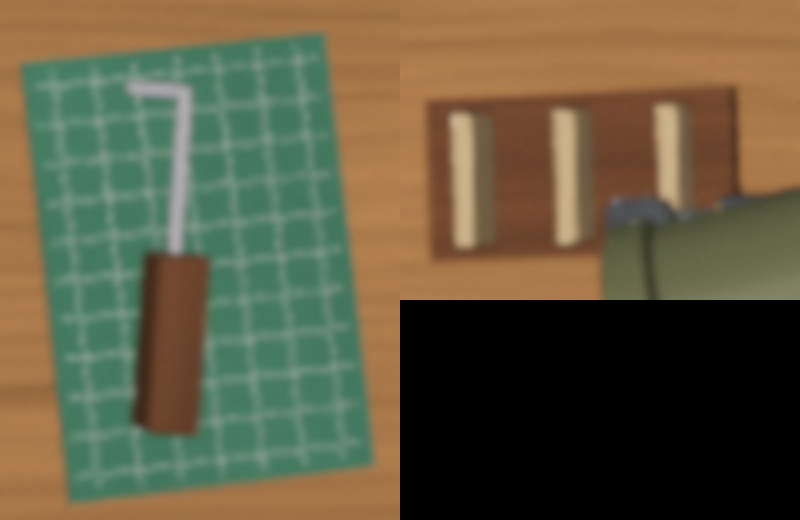

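The rod lies flat on the mat, corner at (187,90), and the boards are unchanged. Picking the rightmost board.

Request:
{"method": "carry_out", "body": {"slide": [[0.08,0.2,0],[0.151,0.389,0],[0.151,0.389,0],[0.151,0.389,0],[0.151,0.389,-0.15],[0.151,0.389,-0.3],[0.151,0.389,-0.4],[0.151,0.389,-0.47],[0.151,0.389,-0.512],[0.151,0.389,-0.512]], "dr": [[0,0,0],[0,0,0],[0,0,0],[0,0,0],[0,0,0],[0,0,0],[0,0,0],[0,0,0],[0,0,0],[0,0,0]], "gripper": [43,43,43,43,43,43,43,43,43,43], "newtons": 25}}

```text
clock: 15.22
eef_pos: [493.0, 248.6, 126.9]
eef_rot: [-3.141, -0.002, -3.105]
wrist_force: [-0.0, -0.2, 0.1]
finger_gap: 40.6
finger_force: 0.0
```

Request:
{"method": "carry_out", "body": {"slide": [[0,0,0],[0,0,0],[0,0,0],[0,0,0],[0,0,0],[0,0,0],[0,0,0],[0,0,0]], "dr": [[0,0,0],[0,0,0],[0,0,0],[0,0,0],[0,0,0],[0,0,0],[0,0,0],[0,0,0]], "gripper": [0,0,0,0,0,0,0,0]}}

```text
clock: 15.88
eef_pos: [493.0, 250.4, 128.5]
eef_rot: [-3.142, 0.0, -3.102]
wrist_force: [-0.8, -2.3, 5.4]
finger_gap: 10.1
finger_force: 25.0
```

Request:
{"method": "carry_out", "body": {"slide": [[0,0,0.05],[0,0,0.1],[0,0,0.2],[0,0,0.35],[0,0,0.48],[0,0,0.48]], "dr": [[0,0,0],[0,0,0],[0,0,0],[0,0,0],[0,0,0],[0,0,0]], "gripper": [0,0,0,0,0,0]}}

```text
clock: 16.38
eef_pos: [494.1, 251.0, 255.3]
eef_rot: [3.138, 0.009, -3.102]
wrist_force: [0.6, 0.4, 0.3]
finger_gap: 10.0
finger_force: 25.0
```

Request:
{"method": "carry_out", "body": {"slide": [[0.797,-1,0],[0.797,-1,0],[0.797,-1,0],[0.797,-1,0],[0.797,-1,0],[0.797,-1,0],[0.797,-1,0],[0.797,-1,0],[0.797,-1,0],[0.797,-1,0]], "dr": [[0,0,0.0132],[0,0,0.0132],[0,0,0.0132],[0,0,0.0132],[0,0,0.0132],[0,0,0.0132],[0,0,0.0132],[0,0,0.0132],[0,0,0.0132],[0,0,0.0132]], "gripper": [0,0,0,0,0,0,0,0,0,0]}}

```text
clock: 17.22
eef_pos: [692.3, -0.8, 247.4]
eef_rot: [3.141, -0.001, -3.022]
wrist_force: [0.0, 0.5, -0.2]
finger_gap: 9.7
finger_force: 25.0
```

Request:
{"method": "carry_out", "body": {"slide": [[0,-0.145,0],[0,-0.145,-0.1],[0,-0.145,-0.2],[0,-0.145,-0.3],[0,-0.145,-0.35],[0,-0.145,-0.364],[0,-0.145,-0.364],[0,-0.145,-0.364],[0,-0.145,-0.364]], "dr": [[0,0,0],[0,0,0],[0,0,0],[0,0,0],[0,0,0],[0,0,0],[0,0,0],[0,0,0],[0,0,0]], "gripper": [0,0,0,0,0,0,0,0,0]}}

```text
clock: 17.97
eef_pos: [692.6, -35.6, 159.1]
eef_rot: [-3.141, 0.003, -3.019]
wrist_force: [-0.3, -0.3, -0.6]
finger_gap: 9.9
finger_force: 25.0
```

Run:
```python
from h import *
st()
im=camera('top')[:,:,::-1]; cv2.imwrite('pics/t5.png',im); im2=camera('scene')[:,:,::-1]; cv2.imwrite('pics/s5.png',im2)
a=crop(im,300,160,100,100,4); u,v=pix('scene',[690,-35,40])[0].astype(int); print(u,v)
b=crop(im2,u-50,v-60,100,100,4)
cv2.imwrite('pics/t5c.png',np.hstack([a,b]))
```

```text
{'clock': np.float64(17.967), 'eef_pos': array([692.6  , -35.641, 159.091]), 'eef_rot': array([-3.141e+00,  3.000e-03, -3.019e+00]), 'wrist_force': array([-0.326, -0.332, -0.595]), 'finger_gap': np.float64(9.882), 'finger_force': np.float64(25.0), 'joints': array([-0.104,  0.75 ,  1.188,  0.   ,  1.201, -1.797])}
274 234
```

View pics/t5c.png

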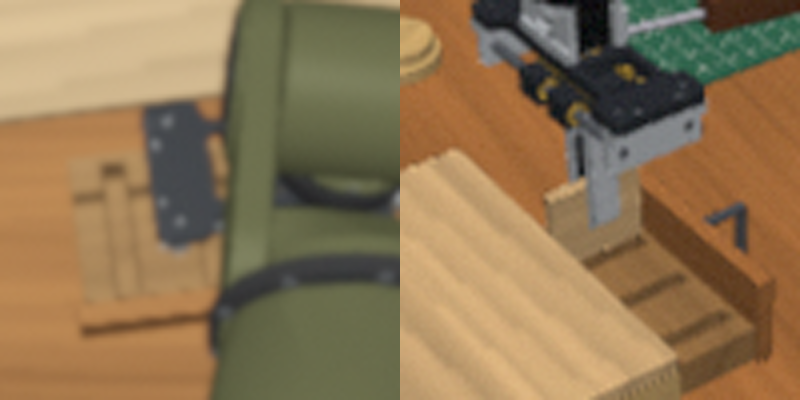

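The board hangs over the right slot; the slot's front end at (640,240) lies just under the board's lower edge. Going down in small steps.

Request:
{"method": "carry_out", "body": {"slide": [[0,0,-0.01],[0,0,-0.02],[0,0,-0.03],[0,0,-0.04],[0,0,-0.05],[0,0,-0.05],[0,0,-0.05]], "dr": [[0,0,0],[0,0,0],[0,0,0],[0,0,0],[0,0,0],[0,0,0],[0,0,0]], "gripper": [0,0,0,0,0,0,0]}}

```text
clock: 18.65
eef_pos: [692.0, -35.9, 144.4]
eef_rot: [3.141, -0.0, -3.02]
wrist_force: [-0.1, 1.4, -0.1]
finger_gap: 9.8
finger_force: 25.0
```

Request:
{"method": "carry_out", "body": {"slide": [[0,0,-0.01],[0,0,-0.02],[0,0,-0.03],[0,0,-0.04],[0,0,-0.05],[0,0,-0.06],[0,0,-0.066],[0,0,-0.066],[0,0,-0.066]], "dr": [[0,0,0],[0,0,0],[0,0,0],[0,0,0],[0,0,0],[0,0,0],[0,0,0],[0,0,0],[0,0,0]], "gripper": [0,0,0,0,0,0,0,0,0]}}

```text
clock: 19.4
eef_pos: [692.4, -35.8, 128.6]
eef_rot: [-3.141, 0.001, -3.02]
wrist_force: [0.6, 0.2, 3.4]
finger_gap: 9.8
finger_force: 25.0
```

Request:
{"method": "carry_out", "body": {"slide": [[0,0,0],[0,0,0],[0,0,0],[0,0,0],[0,0,0.1],[0,0,0.2],[0,0,0.35],[0,0,0.48],[0,0,0.48]], "dr": [[0,0,0],[0,0,0],[0,0,0],[0,0,0],[0,0,0],[0,0,0],[0,0,0],[0,0,0],[0,0,0]], "gripper": [43,43,43,43,43,43,43,43,43]}}

```text
clock: 20.15
eef_pos: [693.4, -36.0, 256.0]
eef_rot: [-3.139, 0.01, -3.02]
wrist_force: [-0.3, -0.6, 2.0]
finger_gap: 40.7
finger_force: 0.0
```

Request:
{"method": "carry_out", "body": {"slide": [[-0.808,1,0],[-0.808,1,0],[-0.808,1,0],[-0.808,1,0],[-0.808,1,0],[-0.808,1,0],[-0.808,1,0],[-0.808,1,0],[-0.808,1,0],[-0.808,1,0]], "dr": [[0,0,-0.0132],[0,0,-0.0132],[0,0,-0.0132],[0,0,-0.0132],[0,0,-0.0132],[0,0,-0.0132],[0,0,-0.0132],[0,0,-0.0132],[0,0,-0.0132],[0,0,-0.0132]], "gripper": [43,43,43,43,43,43,43,43,43,43]}}

```text
clock: 20.98
eef_pos: [489.5, 215.1, 248.3]
eef_rot: [-3.142, 0.0, -3.1]
wrist_force: [0.4, -1.1, 0.3]
finger_gap: 40.5
finger_force: 0.0
```

Request:
{"method": "carry_out", "body": {"slide": [[0,0.2,0],[0,0.366,0],[0,0.366,0],[0,0.366,0],[0,0.366,-0.15],[0,0.366,-0.3],[0,0.366,-0.4],[0,0.366,-0.46],[0,0.366,-0.48],[0,0.366,-0.48]], "dr": [[0,0,0],[0,0,0],[0,0,0],[0,0,0],[0,0,0],[0,0,0],[0,0,0],[0,0,0],[0,0,0],[0,0,0]], "gripper": [43,43,43,43,43,43,43,43,43,43]}}

```text
clock: 21.82
eef_pos: [490.5, 303.8, 127.3]
eef_rot: [-3.14, -0.002, -3.104]
wrist_force: [-0.2, -0.6, 0.5]
finger_gap: 40.7
finger_force: 0.0
```

Request:
{"method": "carry_out", "body": {"slide": [[0,0,0],[0,0,0],[0,0,0],[0,0,0],[0,0,0],[0,0,0],[0,0,0],[0,0,0]], "dr": [[0,0,0],[0,0,0],[0,0,0],[0,0,0],[0,0,0],[0,0,0],[0,0,0],[0,0,0]], "gripper": [0,0,0,0,0,0,0,0]}}

```text
clock: 22.48
eef_pos: [490.2, 305.7, 128.6]
eef_rot: [3.141, 0.001, -3.102]
wrist_force: [0.0, -1.2, 5.8]
finger_gap: 9.8
finger_force: 25.0
```

Run:
```python
from h import *
st()
im=camera('top')[:,:,::-1]; cv2.imwrite('pics/t6.png',im); im2=camera('scene')[:,:,::-1]; cv2.imwrite('pics/s6.png',im2)
a=crop(im,300,160,100,100,4); b=crop(im2,224,174,100,100,4)
cv2.imwrite('pics/t6c.png',np.hstack([a,b]))
```

```text
{'clock': np.float64(22.483), 'eef_pos': array([490.239, 305.66 , 128.561]), 'eef_rot': array([ 3.141e+00,  1.000e-03, -3.102e+00]), 'wrist_force': array([ 0.017, -1.22 ,  5.752]), 'finger_gap': np.float64(9.769), 'finger_force': np.float64(25.001), 'joints': array([ 0.494,  0.557,  1.593, -0.   ,  0.991, -1.116])}
```

View pics/t6c.png

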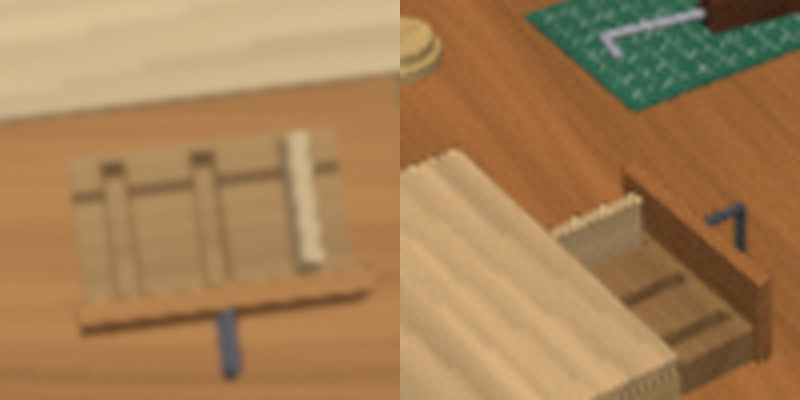

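The first board stands seated in the right slot. Carrying the second to the middle slot.

Request:
{"method": "carry_out", "body": {"slide": [[0,0,0.05],[0,0,0.1],[0,0,0.2],[0,0,0.35],[0,0,0.48],[0,0,0.48]], "dr": [[0,0,0],[0,0,0],[0,0,0],[0,0,0],[0,0,0],[0,0,0]], "gripper": [0,0,0,0,0,0]}}

```text
clock: 23.08
eef_pos: [491.3, 306.4, 256.2]
eef_rot: [3.137, 0.01, -3.102]
wrist_force: [-0.1, 0.5, -1.5]
finger_gap: 10.2
finger_force: 25.0
```

Request:
{"method": "carry_out", "body": {"slide": [[0.784,-1,0],[0.784,-1,0],[0.784,-1,0],[0.784,-1,0],[0.784,-1,0],[0.784,-1,0],[0.784,-1,0],[0.784,-1,0],[0.784,-1,0],[0.784,-1,0]], "dr": [[0,0,0.0132],[0,0,0.0132],[0,0,0.0132],[0,0,0.0132],[0,0,0.0132],[0,0,0.0132],[0,0,0.0132],[0,0,0.0132],[0,0,0.0132],[0,0,0.0132]], "gripper": [0,0,0,0,0,0,0,0,0,0]}}

```text
clock: 23.92
eef_pos: [686.4, 54.4, 248.1]
eef_rot: [3.141, -0.0, -3.022]
wrist_force: [-0.2, 0.7, 0.5]
finger_gap: 10.0
finger_force: 25.0
```

Request:
{"method": "carry_out", "body": {"slide": [[0,-0.168,0],[0,-0.168,0],[0,-0.168,-0.1],[0,-0.168,-0.2],[0,-0.168,-0.3],[0,-0.168,-0.34],[0,-0.168,-0.364],[0,-0.168,-0.364],[0,-0.168,-0.364],[0,-0.168,-0.364]], "dr": [[0,0,0],[0,0,0],[0,0,0],[0,0,0],[0,0,0],[0,0,0],[0,0,0],[0,0,0],[0,0,0],[0,0,0]], "gripper": [0,0,0,0,0,0,0,0,0,0]}}

```text
clock: 24.75
eef_pos: [686.6, 13.8, 159.0]
eef_rot: [-3.141, 0.002, -3.019]
wrist_force: [-0.0, 0.2, -0.3]
finger_gap: 9.5
finger_force: 25.0
```

Request:
{"method": "carry_out", "body": {"slide": [[0,0,-0.01],[0,0,-0.02],[0,0,-0.03],[0,0,-0.04],[0,0,-0.05],[0,0,-0.05],[0,0,-0.05]], "dr": [[0,0,0],[0,0,0],[0,0,0],[0,0,0],[0,0,0],[0,0,0],[0,0,0]], "gripper": [0,0,0,0,0,0,0]}}

```text
clock: 25.33
eef_pos: [686.1, 13.6, 144.4]
eef_rot: [3.142, -0.0, -3.02]
wrist_force: [0.4, 0.4, -0.3]
finger_gap: 9.8
finger_force: 25.0
```

Request:
{"method": "carry_out", "body": {"slide": [[0,0,-0.01],[0,0,-0.02],[0,0,-0.03],[0,0,-0.04],[0,0,-0.05],[0,0,-0.06],[0,0,-0.066],[0,0,-0.066],[0,0,-0.066]], "dr": [[0,0,0],[0,0,0],[0,0,0],[0,0,0],[0,0,0],[0,0,0],[0,0,0],[0,0,0],[0,0,0]], "gripper": [0,0,0,0,0,0,0,0,0]}}

```text
clock: 26.08
eef_pos: [686.4, 13.6, 128.6]
eef_rot: [-3.141, 0.001, -3.02]
wrist_force: [0.2, 0.6, 3.9]
finger_gap: 9.8
finger_force: 25.0
```

Request:
{"method": "carry_out", "body": {"slide": [[0,0,0],[0,0,0],[0,0,0],[0,0,0],[0,0,0.1],[0,0,0.2],[0,0,0.35],[0,0,0.48],[0,0,0.48]], "dr": [[0,0,0],[0,0,0],[0,0,0],[0,0,0],[0,0,0],[0,0,0],[0,0,0],[0,0,0],[0,0,0]], "gripper": [38,38,38,38,38,38,38,38,38]}}

```text
clock: 26.83
eef_pos: [687.4, 13.6, 255.9]
eef_rot: [-3.14, 0.01, -3.02]
wrist_force: [-0.2, -0.5, 1.0]
finger_gap: 35.7
finger_force: 0.0
```

Request:
{"method": "carry_out", "body": {"slide": [[-0.793,1,0],[-0.793,1,0],[-0.793,1,0],[-0.793,1,0],[-0.793,1,0],[-0.793,1,0],[-0.793,1,0],[-0.793,1,0],[-0.793,1,0],[-0.793,1,0]], "dr": [[0,0,-0.0132],[0,0,-0.0132],[0,0,-0.0132],[0,0,-0.0132],[0,0,-0.0132],[0,0,-0.0132],[0,0,-0.0132],[0,0,-0.0132],[0,0,-0.0132],[0,0,-0.0132]], "gripper": [43,43,43,43,43,43,43,43,43,43]}}

```text
clock: 27.67
eef_pos: [487.3, 264.5, 248.2]
eef_rot: [-3.142, 0.0, -3.1]
wrist_force: [0.2, -0.7, -0.3]
finger_gap: 40.5
finger_force: 0.0
```

Request:
{"method": "carry_out", "body": {"slide": [[0,0.2,0],[0,0.386,0],[0,0.386,0],[0,0.386,0],[0,0.386,-0.15],[0,0.386,-0.3],[0,0.386,-0.4],[0,0.386,-0.46],[0,0.386,-0.48],[0,0.386,-0.48]], "dr": [[0,0,0],[0,0,0],[0,0,0],[0,0,0],[0,0,0],[0,0,0],[0,0,0],[0,0,0],[0,0,0],[0,0,0]], "gripper": [43,43,43,43,43,43,43,43,43,43]}}

```text
clock: 28.5
eef_pos: [488.4, 358.3, 127.3]
eef_rot: [-3.14, -0.002, -3.104]
wrist_force: [0.4, -0.1, 0.1]
finger_gap: 40.6
finger_force: 0.0
```

Request:
{"method": "carry_out", "body": {"slide": [[0,0,0],[0,0,0],[0,0,0],[0,0,0],[0,0,0],[0,0,0],[0,0,0],[0,0,0]], "dr": [[0,0,0],[0,0,0],[0,0,0],[0,0,0],[0,0,0],[0,0,0],[0,0,0],[0,0,0]], "gripper": [0,0,0,0,0,0,0,0]}}

```text
clock: 29.17
eef_pos: [488.0, 360.1, 128.6]
eef_rot: [3.141, 0.001, -3.103]
wrist_force: [-0.7, -2.6, 6.2]
finger_gap: 9.8
finger_force: 25.0
```

Request:
{"method": "carry_out", "body": {"slide": [[0,0,0.05],[0,0,0.1],[0,0,0.2],[0,0,0.35],[0,0,0.48],[0,0,0.48]], "dr": [[0,0,0],[0,0,0],[0,0,0],[0,0,0],[0,0,0],[0,0,0]], "gripper": [0,0,0,0,0,0]}}

```text
clock: 29.67
eef_pos: [489.0, 361.0, 256.5]
eef_rot: [3.136, 0.009, -3.102]
wrist_force: [0.4, 1.7, 0.4]
finger_gap: 9.8
finger_force: 25.0
```

Request:
{"method": "carry_out", "body": {"slide": [[0.769,-1,0],[0.769,-1,0],[0.769,-1,0],[0.769,-1,0],[0.769,-1,0],[0.769,-1,0],[0.769,-1,0],[0.769,-1,0],[0.769,-1,0],[0.769,-1,0]], "dr": [[0,0,0.0132],[0,0,0.0132],[0,0,0.0132],[0,0,0.0132],[0,0,0.0132],[0,0,0.0132],[0,0,0.0132],[0,0,0.0132],[0,0,0.0132],[0,0,0.0132]], "gripper": [0,0,0,0,0,0,0,0,0,0]}}

```text
clock: 30.5
eef_pos: [680.4, 109.1, 248.3]
eef_rot: [3.141, -0.0, -3.021]
wrist_force: [-0.3, 0.9, -0.7]
finger_gap: 10.1
finger_force: 25.0
```

Request:
{"method": "carry_out", "body": {"slide": [[0,-0.187,0],[0,-0.187,0],[0,-0.187,-0.1],[0,-0.187,-0.2],[0,-0.187,-0.3],[0,-0.187,-0.34],[0,-0.187,-0.364],[0,-0.187,-0.364],[0,-0.187,-0.364],[0,-0.187,-0.364]], "dr": [[0,0,0],[0,0,0],[0,0,0],[0,0,0],[0,0,0],[0,0,0],[0,0,0],[0,0,0],[0,0,0],[0,0,0]], "gripper": [0,0,0,0,0,0,0,0,0,0]}}

```text
clock: 31.33
eef_pos: [680.6, 63.6, 159.0]
eef_rot: [-3.141, 0.002, -3.019]
wrist_force: [-0.1, -1.2, -0.8]
finger_gap: 9.8
finger_force: 25.0
```

Request:
{"method": "carry_out", "body": {"slide": [[0,0,-0.01],[0,0,-0.02],[0,0,-0.03],[0,0,-0.04],[0,0,-0.05],[0,0,-0.05],[0,0,-0.05]], "dr": [[0,0,0],[0,0,0],[0,0,0],[0,0,0],[0,0,0],[0,0,0],[0,0,0]], "gripper": [0,0,0,0,0,0,0]}}

```text
clock: 31.92
eef_pos: [680.0, 63.4, 144.4]
eef_rot: [3.142, -0.0, -3.02]
wrist_force: [0.5, -1.1, -1.2]
finger_gap: 10.1
finger_force: 25.0
```

Request:
{"method": "carry_out", "body": {"slide": [[0,0,-0.01],[0,0,-0.02],[0,0,-0.03],[0,0,-0.04],[0,0,-0.05],[0,0,-0.06],[0,0,-0.066],[0,0,-0.066],[0,0,-0.066]], "dr": [[0,0,0],[0,0,0],[0,0,0],[0,0,0],[0,0,0],[0,0,0],[0,0,0],[0,0,0],[0,0,0]], "gripper": [0,0,0,0,0,0,0,0,0]}}

```text
clock: 32.67
eef_pos: [680.4, 63.4, 128.6]
eef_rot: [-3.142, 0.001, -3.02]
wrist_force: [0.5, 0.4, 3.5]
finger_gap: 9.8
finger_force: 25.0
```

Request:
{"method": "carry_out", "body": {"slide": [[0,0,0],[0,0,0],[0,0,0],[0,0,0],[0,0,0.1],[0,0,0.2],[0,0,0.35],[0,0,0.48],[0,0,0.48]], "dr": [[0,0,0],[0,0,0],[0,0,0],[0,0,0],[0,0,0],[0,0,0],[0,0,0],[0,0,0],[0,0,0]], "gripper": [38,38,38,38,38,38,38,38,38]}}

```text
clock: 33.42
eef_pos: [681.4, 63.4, 255.9]
eef_rot: [-3.141, 0.01, -3.02]
wrist_force: [0.4, -1.0, 0.9]
finger_gap: 35.5
finger_force: 0.0
```

Request:
{"method": "carry_out", "body": {"slide": [[-0.98,-0.44,0],[-0.98,-0.44,0],[-0.98,-0.44,0],[-0.98,-0.44,0],[-0.98,-0.44,0],[-0.98,-0.44,0],[-0.98,-0.44,0],[-0.98,-0.44,0],[-0.98,-0.44,0],[-0.98,-0.44,0]], "dr": [[0,0,0],[0,0,0],[0,0,0],[0,0,0],[0,0,0],[0,0,0],[0,0,0],[0,0,0],[0,0,0],[0,0,0]], "gripper": [100,100,100,100,100,100,100,100,100,100], "newtons": 40}}

```text
clock: 34.25
eef_pos: [435.7, -46.5, 248.3]
eef_rot: [-3.141, 0.001, -3.02]
wrist_force: [-0.6, 0.5, 1.0]
finger_gap: 94.0
finger_force: 0.0
```

Run:
```python
from h import *
st()
im=camera('top')[:,:,::-1]; cv2.imwrite('pics/t7.png',im); im2=camera('scene')[:,:,::-1]; cv2.imwrite('pics/s7.png',im2)
out=np.zeros((600,800,3),np.uint8)
out[:300,:400]=crop(im,290,165,100,75,4); out[:300,400:]=crop(im2,224,189,100,75,4); out[300:,:]=cv2.resize(crop(im,440,235,120,140,1),(800,600))[:300] if 0 else 0
out[300:,:257]=0
z=cv2.resize(im[250:350,440:560],(360,300),interpolation=cv2.INTER_CUBIC); out[300:,:360]=z
out[300:,360:760]=cv2.resize(im2[150:225,230:330],(400,300),interpolation=cv2.INTER_CUBIC)
cv2.imwrite('pics/t7c.png',out)
```

```text
{'clock': np.float64(34.25), 'eef_pos': array([435.721, -46.536, 248.327]), 'eef_rot': array([-3.141e+00,  1.000e-03, -3.020e+00]), 'wrist_force': array([-0.572,  0.522,  0.99 ]), 'finger_gap': np.float64(93.955), 'finger_force': np.float64(0.0), 'joints': array([-0.19 ,  0.107,  1.887,  0.   ,  1.147, -1.883])}
```

View pics/t7c.png

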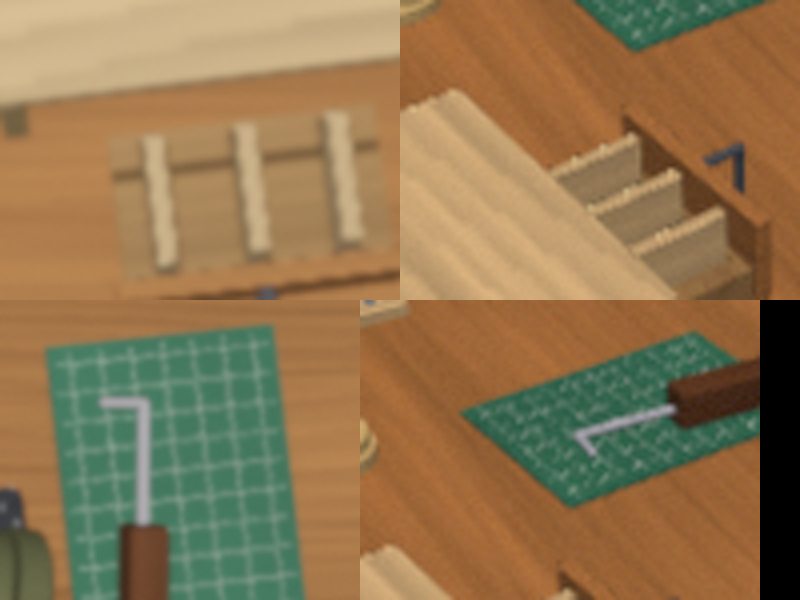

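All three boards are seated. The rod has been knocked: its corner is now at (145,403) in the lower-left crop, so I re-measure it.

Run:
```python
from p import *
w=T('corner tip root',[(145,403),(100,403),(143,525)],18,440,250,3,0,300); y=ang(w[2],w[0]); print(y,ang(w[0],w[1])-90)
w2=T('handle front L R',[(124,527),(168,527)],39,440,250,3,0,300)
d=np.array([np.cos(np.radians(y)),np.sin(np.radians(y))]); print('origin',w[0]-140*d, w2.mean(0)-50*d)
# handle top by colour
im=cv2.imread('pics/t7.png'); c=im[310:375,465:515].astype(int); m=((c[...,2]>c[...,1]+25)).astype(np.uint8)
n,l,s,_=cv2.connectedComponentsWithStats(m); k=1+s[1:,4].argmax(); p=np.argwhere(l==k)[:,::-1]+[465,310]
r=cv2.minAreaRect(p.astype(np.float32)); print(r, s[k]); b=cv2.boxPoints(r); print(world('top',b,39).round(1).tolist())
```

```text
corner tip root [[529.6, -290.6], [529.9, -256.3], [439.0, -286.9]] mean [ 499.5 -277.9]
-2.344653546403927 -0.5221962621019003
handle front L R [[439.1, -266.0], [438.6, -298.9]] mean [ 438.9 -282.4]
origin [ 389.74575846 -284.9062035 ] [ 388.90468233 -280.38477078]
((488.0, 347.4999694824219), (42.99999237060547, 11.999998092651367), 90.0) [ 17  16  13  44 566]
[[437.6, -268.2, 39.0], [437.2, -295.1, 39.0], [343.6, -293.4, 39.0], [344.2, -266.6, 39.0]]
```

Request:
{"method": "carry_out", "body": {"slide": [[-0.176,-0.946,0],[-0.176,-0.946,0],[-0.176,-0.946,0],[-0.176,-0.946,0],[-0.176,-0.946,0],[-0.176,-0.946,0],[-0.176,-0.946,0],[-0.176,-0.946,0],[-0.176,-0.946,0],[-0.176,-0.946,0]], "dr": [[0,0,-0.0225],[0,0,-0.0225],[0,0,-0.0225],[0,0,-0.0225],[0,0,-0.0225],[0,0,-0.0225],[0,0,-0.0225],[0,0,-0.0225],[0,0,-0.0225],[0,0,-0.0225]], "gripper": [100,100,100,100,100,100,100,100,100,100]}}

```text
clock: 35.18
eef_pos: [391.7, -282.1, 248.0]
eef_rot: [3.141, -0.0, 3.124]
wrist_force: [-0.7, -0.3, 0.4]
finger_gap: 93.8
finger_force: 0.0
```

Request:
{"method": "carry_out", "body": {"slide": [[0,0,-0.1],[0,0,-0.2],[0,0,-0.3],[0,0,-0.4],[0,0,-0.5],[0,0,-0.572],[0,0,-0.572],[0,0,-0.572]], "dr": [[0,0,0],[0,0,0],[0,0,0],[0,0,0],[0,0,0],[0,0,0],[0,0,0],[0,0,0]], "gripper": [100,100,100,100,100,100,100,100]}}

```text
clock: 35.85
eef_pos: [391.5, -282.3, 105.2]
eef_rot: [3.141, -0.001, 3.124]
wrist_force: [0.8, -0.7, -0.1]
finger_gap: 94.1
finger_force: 0.0
```

Request:
{"method": "carry_out", "body": {"slide": [[0,0,0],[0,0,0],[0,0,0],[0,0,0],[0,0,0],[0,0,0],[0,0,0],[0,0,0],[0,0,0],[0,0,0]], "dr": [[0,0,0],[0,0,0],[0,0,0],[0,0,0],[0,0,0],[0,0,0],[0,0,0],[0,0,0],[0,0,0],[0,0,0]], "gripper": [0,0,0,0,0,0,0,0,0,0]}}

```text
clock: 36.68
eef_pos: [391.1, -283.2, 105.2]
eef_rot: [-3.141, 0.0, 3.122]
wrist_force: [0.8, -0.8, -0.4]
finger_gap: 30.9
finger_force: 0.3
```

Request:
{"method": "carry_out", "body": {"slide": [[0,0,0.1],[0,0,0.2],[0,0,0.3],[0,0,0.4],[0,0,0.4],[0,0,0.4]], "dr": [[0,0,0],[0,0,0],[0,0,0],[0,0,0],[0,0,0],[0,0,0]], "gripper": [0,0,0,0,0,0]}}

```text
clock: 37.18
eef_pos: [391.2, -283.3, 205.8]
eef_rot: [-3.14, 0.002, 3.122]
wrist_force: [-0.3, 0.3, -1.6]
finger_gap: 29.9
finger_force: 39.9
```

Request:
{"method": "carry_out", "body": {"slide": [[0.23,0.883,0],[0.23,0.883,0],[0.23,0.883,0],[0.23,0.883,0],[0.23,0.883,0],[0.23,0.883,0],[0.23,0.883,-0.1],[0.23,0.883,-0.2],[0.23,0.883,-0.324],[0.23,0.883,-0.324]], "dr": [[0,0,0.0225],[0,0,0.0225],[0,0,0.0225],[0,0,0.0225],[0,0,0.0225],[0,0,0.0225],[0,0,0.0225],[0,0,0.0225],[0,0,0.0225],[0,0,0.0225]], "gripper": [0,0,0,0,0,0,0,0,0,0]}}

```text
clock: 38.02
eef_pos: [445.9, -61.6, 118.7]
eef_rot: [3.138, -0.009, -3.019]
wrist_force: [-0.3, -0.0, -2.0]
finger_gap: 29.8
finger_force: 39.9
```

Run:
```python
from h import *
st()
im=camera('top')[:,:,::-1]; cv2.imwrite('pics/t8.png',im); cv2.imwrite('pics/t8c.png',crop(im,290,190,120,100,6))
```

```text
{'clock': np.float64(38.017), 'eef_pos': array([445.913, -61.643, 118.655]), 'eef_rot': array([ 3.138, -0.009, -3.019]), 'wrist_force': array([-0.271, -0.01 , -2.007]), 'finger_gap': np.float64(29.848), 'finger_force': np.float64(39.905), 'joints': array([-0.219,  0.345,  1.954, -0.   ,  0.852, -1.912])}
```

View pics/t8c.png

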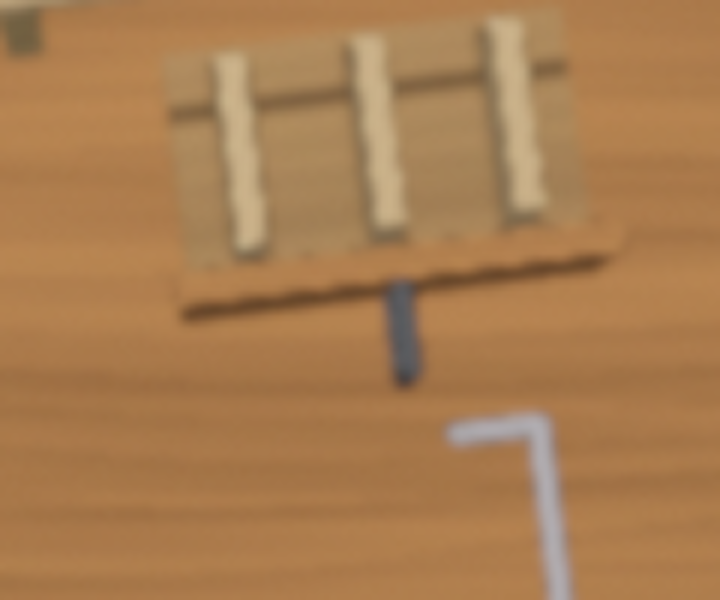

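The three boards stand in the rack and the hook tip (448,435) clears the eye (407,383) on its right. Pushing home.

Request:
{"method": "carry_out", "body": {"slide": [[0.079,0.0096,0],[0.159,0.0192,0],[0.191,0.0231,0],[0.222,0.0269,0],[0.254,0.0307,0],[0.286,0.0346,0],[0.318,0.0384,0],[0.349,0.0423,0],[0.381,0.0461,0],[0.413,0.05,0]], "dr": [[0,0,0],[0,0,0],[0,0,0],[0,0,0],[0,0,0],[0,0,0],[0,0,0],[0,0,0],[0,0,0],[0,0,0]], "gripper": [0,0,0,0,0,0,0,0,0,0]}}

```text
clock: 38.9
eef_pos: [552.6, -49.8, 124.2]
eef_rot: [3.142, -0.0, -3.02]
wrist_force: [-2.5, -0.6, 0.4]
finger_gap: 30.3
finger_force: 39.9
```

Request:
{"method": "carry_out", "body": {"slide": [[0.032,0.0038,0],[0.064,0.0077,0],[0.095,0.0115,0],[0.127,0.0154,0],[0.159,0.0192,0],[0.191,0.0231,0],[0.222,0.0269,0],[0.254,0.0307,0],[0.286,0.0346,0],[0.318,0.0384,0]], "dr": [[0,0,0],[0,0,0],[0,0,0],[0,0,0],[0,0,0],[0,0,0],[0,0,0],[0,0,0],[0,0,0],[0,0,0]], "gripper": [0,0,0,0,0,0,0,0,0,0]}}

```text
clock: 39.73
eef_pos: [632.1, -40.2, 124.1]
eef_rot: [3.142, -0.0, -3.02]
wrist_force: [-2.8, 0.2, 1.1]
finger_gap: 29.7
finger_force: 39.9
```

Request:
{"method": "carry_out", "body": {"slide": [[0.032,0.0038,0],[0.06,0.0072,0],[0.085,0.0103,0],[0.105,0.0127,0],[0.12,0.0145,0],[0.13,0.0157,0],[0.135,0.0163,0],[0.135,0.0163,0],[0.135,0.0163,0]], "dr": [[0,0,0],[0,0,0],[0,0,0],[0,0,0],[0,0,0],[0,0,0],[0,0,0],[0,0,0],[0,0,0]], "gripper": [0,0,0,0,0,0,0,0,0]}}

```text
clock: 40.48
eef_pos: [665.2, -36.2, 124.2]
eef_rot: [-3.142, 0.001, -3.02]
wrist_force: [-0.2, -0.4, -1.4]
finger_gap: 29.6
finger_force: 39.9
```

Request:
{"method": "carry_out", "body": {"slide": [[0.006,0.0007,0],[0.012,0.0014,0],[0.018,0.0022,0],[0.024,0.0029,0],[0.028,0.0034,0],[0.028,0.0034,0],[0.028,0.0034,0]], "dr": [[0,0,0],[0,0,0],[0,0,0],[0,0,0],[0,0,0],[0,0,0],[0,0,0]], "gripper": [0,0,0,0,0,0,0]}}

```text
clock: 41.07
eef_pos: [672.3, -35.4, 124.1]
eef_rot: [-3.142, 0.0, -3.02]
wrist_force: [0.1, 0.7, -1.3]
finger_gap: 29.4
finger_force: 39.9
```

Request:
{"method": "carry_out", "body": {"slide": [[0.005,0.0006,0],[0.01,0.0012,0],[0.01,0.0012,0],[0.01,0.0012,0]], "dr": [[0,0,0],[0,0,0],[0,0,0],[0,0,0]], "gripper": [0,0,0,0]}}

```text
clock: 41.4
eef_pos: [674.2, -35.2, 124.0]
eef_rot: [3.142, -0.002, -3.02]
wrist_force: [-7.5, -2.1, 2.2]
finger_gap: 29.8
finger_force: 39.9
```

Request:
{"method": "carry_out", "body": {"slide": [[0.004,0.0005,0],[0.008,0.001,0],[0.008,0.001,0],[0.008,0.001,0]], "dr": [[0,0,0],[0,0,0],[0,0,0],[0,0,0]], "gripper": [0,0,0,0]}}

```text
clock: 41.73
eef_pos: [675.3, -35.5, 123.5]
eef_rot: [3.142, -0.005, -3.02]
wrist_force: [-16.2, -5.1, 3.2]
finger_gap: 29.6
finger_force: 40.0
```

The rack is hard against its stop (16 N). Retracting and returning the rod to the mat.

Request:
{"method": "carry_out", "body": {"slide": [[-0.03,-0.0036,0],[-0.15,-0.018,0],[-0.3,-0.036,0],[-0.45,-0.0545,0],[-0.6,-0.0726,0],[-0.75,-0.0908,0],[-0.913,-0.1105,0],[-0.913,-0.1105,0],[-0.913,-0.1105,0.16],[-0.913,-0.1105,0.32]], "dr": [[0,0,0],[0,0,0],[0,0,0],[0,0,0],[0,0,0],[0,0,0],[0,0,0],[0,0,0],[0,0,0],[0,0,0]], "gripper": [0,0,0,0,0,0,0,0,0,0]}}

```text
clock: 42.57
eef_pos: [447.4, -62.4, 204.2]
eef_rot: [3.14, -0.003, -3.02]
wrist_force: [0.3, 0.3, -0.6]
finger_gap: 29.4
finger_force: 40.0
```

Request:
{"method": "carry_out", "body": {"slide": [[0,-0.05,0],[-0.133,-0.938,0],[-0.133,-0.938,0],[-0.133,-0.938,0],[-0.133,-0.938,0],[-0.133,-0.938,0],[-0.133,-0.938,0],[-0.133,-0.938,0],[-0.133,-0.938,0],[-0.133,-0.938,0]], "dr": [[0,0,0],[0,0,-0.0339],[0,0,-0.0339],[0,0,-0.0339],[0,0,-0.0339],[0,0,-0.0339],[0,0,-0.0339],[0,0,-0.0339],[0,0,-0.0339],[0,0,-0.0339]], "gripper": [0,0,0,0,0,0,0,0,0,0]}}

```text
clock: 43.4
eef_pos: [415.3, -296.3, 204.2]
eef_rot: [3.141, 0.0, 3.051]
wrist_force: [0.5, 0.6, -1.4]
finger_gap: 29.5
finger_force: 40.0
```

Request:
{"method": "carry_out", "body": {"slide": [[0,0,-0.1],[0,0,-0.2],[0,0,-0.3],[0,0,-0.36],[0,0,-0.38],[0,0,-0.392],[0,0,-0.394],[0,0,-0.394]], "dr": [[0,0,0],[0,0,0],[0,0,0],[0,0,0],[0,0,0],[0,0,0],[0,0,0],[0,0,0]], "gripper": [0,0,0,0,0,0,0,0]}}

```text
clock: 44.07
eef_pos: [415.6, -296.9, 106.6]
eef_rot: [-3.141, 0.001, 3.051]
wrist_force: [0.6, 0.7, -1.1]
finger_gap: 30.1
finger_force: 40.0
```

Request:
{"method": "carry_out", "body": {"slide": [[0,0,0],[0,0,0],[0,0,0],[0,0,0],[0,0,0],[0,0,0.12],[0,0,0.3],[0,0,0.45],[0,0,0.6],[0,0,0.6]], "dr": [[0,0,0],[0,0,0],[0,0,0],[0,0,0],[0,0,0],[0,0,0],[0,0,0],[0,0,0],[0,0,0],[0,0,0]], "gripper": [100,100,100,100,100,100,100,100,100,100]}}

```text
clock: 44.9
eef_pos: [416.4, -298.0, 262.9]
eef_rot: [-3.136, 0.009, 3.051]
wrist_force: [1.0, 0.2, -0.4]
finger_gap: 92.0
finger_force: 0.0
```

Request:
{"method": "carry_out", "body": {"slide": [[0,0.9,0],[0,0.9,0],[0,0.9,0],[0,0.9,0],[0,0.9,0],[0,0.9,0],[0,0.9,0],[0,0.9,0],[0,0.9,0]], "dr": [[0,0,0],[0,0,0],[0,0,0],[0,0,0],[0,0,0],[0,0,0],[0,0,0],[0,0,0],[0,0,0]], "gripper": [100,100,100,100,100,100,100,100,100]}}

```text
clock: 45.65
eef_pos: [415.2, -72.5, 255.6]
eef_rot: [-3.141, 0.0, 3.05]
wrist_force: [-0.0, 0.7, -0.9]
finger_gap: 94.3
finger_force: 0.0
```

Run:
```python
from h import *
cv2.imwrite('pics/t9.png',camera('top')[:,:,::-1]); st()
```

```text
{'clock': np.float64(45.7), 'eef_pos': array([415.164, -72.794, 255.554]), 'eef_rot': array([-3.141, -0.   ,  3.05 ]), 'wrist_force': array([ 0.022, -0.219, -0.963]), 'finger_gap': np.float64(93.976), 'finger_force': np.float64(0.0), 'joints': array([-0.26 ,  0.061,  1.92 , -0.   ,  1.161, -1.739])}
```

View pics/t9.png

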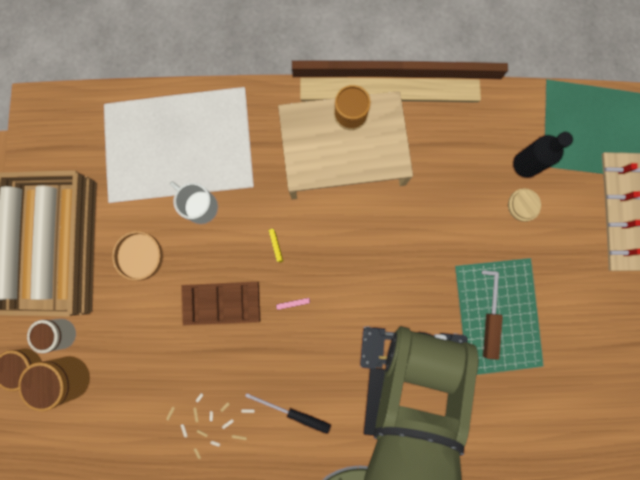

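The rod lies flat on the mat (493,320), the stand (220,303) is empty, the rack is under the ledge, and the mug, lid and hoop have not moved.

```bash
python3 -c "
from cell import *
print(sign_off())"
```

```text
the job is handed in; nothing more can be done
None
```

The job is done and handed in: all three boards are seated in the rack, the rack is pushed home to its stop, the rod lies flat on the green mat, and the last picture shows the other things where they were.

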